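Bring a spread retaining clip to the axle groove

TASK

Squeeze the red-handled pliers fully to spread the brass retaining clip on the loading stand, lift the clip off with them, and lower it around the carousel's steel axle stub until it hangs level inside the dark groove, without forcing it against the carousel. Finish while still holding: keep the pliers squeezed and the clip spread in the groove, carried by the pliers alone and not resting on or pressed against the carousel. Do not drop the clip and leave everything else on the bench where it is.

Things in the scene. Friction and masses are not known exactly. Their poses are not given: they have to be found in the camera images.
- clip: Brass retaining clip: flat E-shaped snap ring 4 mm thick, about 50 mm across, sprung shut. Origin: middle of the ring, half thickness; z its axis (up). At rest its two inner prongs reach to 13 mm from the centre and cannot pass the 29 mm stub; fully spread it leaves a free hole of about 35 mm, centred within 1 mm of the origin. 44 g. Starts lying on the stand, mid-plane 40 mm above the bench.
- lugs (a point): Midway between the clip's two lugs, 29 mm from the clip's origin towards its -x (26 mm for the lugs of the spread clip). The lugs are 13 mm long along x, 18 mm apart at rest and about 42 mm apart when fully spread. The halves hinge at the back of the clip, 22 mm towards +x.
- clip_left (a joint): Opening of the clip's +y half, rad: 0 at rest, about 0.25 when the pliers are squeezed to their stop with 50 N, growing as it spreads. About 8 N at each lug when spread. The other half moves equally.
- clip_right (a joint): Opening of the clip's -y half, rad, as clip_left.
- pliers: Spreading pliers, 140 mm long, 180 g, upright, tips down, the shut tips between the clip's lugs. Origin: between the tips at slot height; z up, y the squeeze line. Squeezing the handles drives the tips apart; their outward slots then hold the lugs from above and below, so the clip comes along, its origin 26 mm towards the pliers' +x, level within 2 mm. Tips reach 6 mm below the origin.
- handles (a point): Good grasp point between the two red grips, 112 mm above the pliers' origin. Grips: 88 to 134 mm above the origin, 14 mm wide along x, 8 mm thick. Over their outsides here: about 56 mm at rest (66 mm at the top), about 25 mm squeezed to the springy stop with 50 N, 20 mm with 100 N (harmless), then nearly parallel. Holding the clip spread takes 15 N; 40 to 60 N is safe.
- hook (a point): Underside of the hanger hook on the pliers' back (-x side), which hangs over the stand's upright plate; 64 mm above the pliers' origin. It reaches 21 mm towards -x from the pliers' axis, its leg 14 mm down behind the plate: raise the pliers straight up by 25 mm or more before going sideways.
- jaw_left (a joint): Squeeze of the +y half of the pliers, rad: 0 at rest with shut tips, stop begins at 0.245, about 0.27 with 50 N on the handles. The other half moves equally.
- jaw_right (a joint): Squeeze of the -y half of the pliers, rad, as jaw_left.
- stand: Fixed loading stand: grey base 115 by 90 mm, aluminium ledge under the clip (top 38 mm high, 20 mm locating pin up to 44 mm), upright plate 34 mm wide, 5 mm thick, 104 mm high for the pliers. Origin on the bench under the clip's centre; pliers 29 mm, plate 41 mm from it towards -x. Clip and pliers start with the stand's heading.
- carousel: Fixed specimen carousel: off-white base and dark platter, 170 mm across, platter top 58 mm high, six glass cups on it up to 67 mm, aluminium hub 44 mm across up to 78 mm, and on the axis the steel axle stub, 29 mm diameter up to 106 mm, tapering to 20 mm at its top at 114 mm. Origin on the bench on the axis.
- groove (a point): Middle of the dark groove in the axle stub, on the stub's axis, 89 mm above the bench. The groove is 10 mm high (84 to 94 mm) and 24 mm in diameter; below it is a 6 mm collar of 29 mm diameter.
- specimen_jar: Bystander: off-white jar with a white screw lid, 90 mm across, 125 mm high; leave it alone. Origin: centre of its underside.
- small_jar: Bystander: small amber jar with a white lid, 60 mm across, 75 mm high; leave it alone. Origin: centre of its underside.
- beaker: Bystander: clear open cup, 72 mm across, 95 mm high; leave it alone. Origin: centre of its underside.
- dish: Bystander: low clear dish, 90 mm across, 16 mm high; leave it alone. Origin: centre of its underside.
- screwdriver: Bystander: yellow-handled screwdriver lying flat, 160 mm long; leave it alone. Origin: its middle.
- jar_lid: Bystander: white jar lid lying flat, 68 mm across, 16 mm high; leave it alone. Origin: centre of its underside.
- spare_washer: Bystander: steel washer lying flat, 48 mm across, 5 mm high; leave it alone. Origin: centre of its underside.
Not all that is in view belongs to the job. There is more than one size of the pliers; the job needs the middle-sized.

How it is judged:
By the outcome, as a careful person would: the job done as asked, in the order asked, and still so for the second after the job is handed in, while the arm keeps its last pose, push and grip.
It also fails if it takes over 42 s, if anything falls off the work surface, if the arm or the gripper's body presses on something with over 40 N, if the wrist force passes 120 N, or if a joint passes its speed limit or range.

ROBOT

A 6-joint arm with a two-finger parallel gripper is mounted at the origin on the work surface. World frame = base frame: x ahead of the robot, y to its left, z up, the work surface at z = 0. Lengths are in mm, angles in rad, forces in N, time in s.
With the tool pointing down it reaches from about 400 to 925 mm from the base axis. Payload 12.5 kg.
Tool frame: the origin (TCP) lies on the mounting face of the last link; the fingertips stand 190 mm ahead of it and the grasp point (between the pads) lies 171 mm ahead of it; x points along the fingers, y is the direction in which the jaws open and shut, and the axes are right-handed (so a half turn about x gives the same grasp; the last joint's range is limited). The gripper opens to 95 mm and grips with 3 to 60 N. Pads are 20 mm wide; open, the fingers measure 119 mm over their backs; the gripper's body (75 mm by 180 mm) begins 59 mm behind the grasp point.
Start: joints at [-1.297, 0.491, 1.559, -0, 1.092, -0.106], TCP at [231.728, -580.454, 404.761] pointing down, gripper open.
Joint ranges: [-3.1, 3.1], [-0.84, 2.19], [0.05, 2.79], [-1.13, 4.28], [0.06, 2.93], [-2.69, 2.69]. Speed limits (rad/s): [2.22, 2.22, 2.79, 3.14, 3.14, 3.14].

INTERFACE

Orientations are given as [roll, pitch, yaw] about the fixed x, y, z axes, in that order (R = Rz(yaw) Ry(pitch) Rx(roll)).
In Python, from cell import env, eyes gives the robot as it stands. The module is installed in compiled form; this text tells all that it offers.
- The arm moves only by the tool jog_arm, never from a script. Its argument "deltas" is one flat list of numbers, 7 for each row, row after row: the shift along the tool's x, y, z in mm, then the turn, a rotation vector about the tool's x, y, z in rad, then the opening, from 0 (shut) to 1 (fully open). A call has 1 to 10 rows; each row shifts and turns the pose as measured when the row begins, along the tool's axes as they then stand; what a row does not reach is not made up. A row lasts 1/8 s, in which the tool goes at most 62.5 mm and 10.7 degrees, less where a joint would pass 70% of its speed; a pose out of reach is approached as far as the arm can. A call is refused whole if a number of a shift passes 62.5 or a number of a turn 0.188, either way. A call with a gripper value outside its range is refused whole. The fingers move at their own pace and stop on an object; the grip force is fixed at half the most. Time passes only in rows, so rows that do not move let the fingers close. It gives the time, the measured TCP pose, the force and the opening at its end, in the units of the state.
- env.state(): the state, without advancing time (a new reading comes with each control period).
- eyes.read_camera(name): name is "scene" or "side" or "wrist"; returns a dict with "image" (400x640x3 uint8, red, green, blue), "fovy" (degrees; the focal length in pixels is half the picture's height over the tangent of half this angle, whatever the lens; pixels are square), "cx", "cy" (the principal point, pixels), "world_from_camera" (4x4, takes a point from camera to world coordinates). Camera axes: x right, y up, looking along -z (the intrinsics and any distortion apply to the point x, -y, -z); pixel columns grow to the right and rows downward; lengths in mm; the calibration is good to about 2 mm. A picture is of the moment at which its call begins. There is no depth.
- env.job_done(): hands the job in, once; it reports no verdict.
The state is a dict: "t": time; "joints": joint angles; "qvel": joint speeds; "tau": joint torques, N m; "eef_pos": TCP position; "tcp_rot": TCP orientation; "ft_force": force on the tool from outside, world axes, zero at the start; "moment": the same for the moment, N m; "opening": opening from 0.0 (shut) to 1.0 (fully open).
Only numpy, scipy, OpenCV 4.12 (cv2) and the standard library are available. Lean on these libraries where they do the work, as an engineer would, in place of code of your own. Each camera call takes 0.05 s, during which the arm holds its last target.

## Working session

There is one attempt and no reset: what is moved stays moved. The work goes in short steps, Python scripts to look and compute and a tool call to move; the robot and the scene stay as the last step left them, time stands still between calls to the robot, and variables do not carry over. Pictures are saved under pics/ and viewed, and the job is handed in when it is done.

Besides the shell and the picture viewer there is one more tool, called by a JSON object that holds its "method" and its "body", one argument or row to a line. jog_arm: Moves the arm, as the interface text tells. Its arguments: {"type":"object","properties":{"deltas":{"type":"array","items":{"type":"number"}}},"required":["deltas"]}

```bash
mkdir -p pics; python3 - <<'E'
from cell import env, eyes
import cv2,numpy as np
print(env.state())
for n in ["scene","side","wrist"]:
    d=eyes.read_camera(n)
    cv2.imwrite(f"pics/{n}0.png",cv2.cvtColor(d["image"],cv2.COLOR_RGB2BGR))
    print(n,{k:(np.round(v,4).tolist() if k!="image" else 0) for k,v in d.items()})
E
```

```text
{'t': 0.0, 'joints': array([-1.29661277e+00,  4.91571164e-01,  1.55942235e+00,  1.89039875e-05,
        1.09168944e+00, -1.05607169e-01]), 'qvel': array([ 4.11088549e-04, -2.19957734e-04,  2.87763559e-04,  9.59305689e-04,
       -1.08263807e-03,  5.10940041e-05]), 'tau': array([-1.92007203e-03, -6.12655520e+01, -2.58186686e+01,  6.92309439e-02,
        4.82158398e-02, -3.83868348e-05]), 'eef_pos': array([ 231.7162582 , -580.43604315,  404.16375453]), 'tcp_rot': array([-1.69177965,  1.56970589,  1.82959501]), 'ft_force': array([ 0.11583858,  0.22540609, -0.12298794]), 'moment': array([0.05207464, 0.07244499, 0.06939179]), 'opening': 0.9994445978989743}
scene {'image': 0, 'fovy': 50.8878, 'cx': 317.777, 'cy': 199.9442, 'world_from_camera': [[-0.6876, -0.593, 0.419, 1015.8772], [0.7259, -0.5475, 0.4163, 402.2552], [-0.0175, 0.5904, 0.8069, 1019.7254], [0.0, 0.0, 0.0, 1.0]]}
side {'image': 0, 'fovy': 54.5535, 'cx': 313.8465, 'cy': 200.4104, 'world_from_camera': [[-0.9979, 0.0474, -0.0452, 477.0003], [-0.0652, -0.7788, 0.6238, 614.5582], [-0.0057, 0.6254, 0.7803, 968.4384], [0.0, 0.0, 0.0, 1.0]]}
wrist {'image': 0, 'fovy': 68.4426, 'cx': 313.9173, 'cy': 199.1842, 'world_from_camera': [[0.3713, 0.9029, 0.2166, 292.0076], [-0.9285, 0.3614, 0.0854, -555.8726], [-0.0012, -0.2328, 0.9725, 383.7378], [0.0, 0.0, 0.0, 1.0]]}
```

View pics/scene0.png

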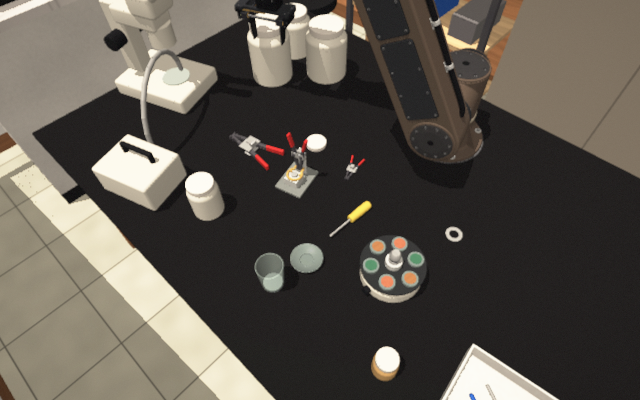

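View pics/side0.png

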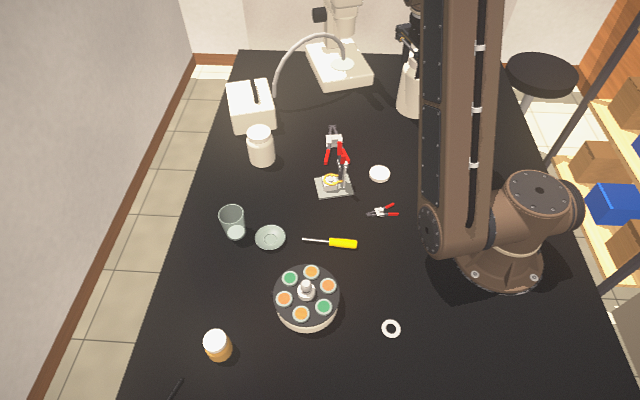

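View pics/wrist0.png

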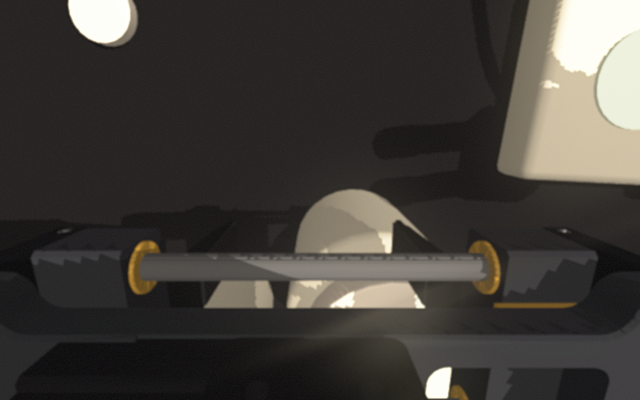

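The scene view has the stand with upright pliers near (297,175) and the carousel stub near (395,257). In the side view they are near (335,182) and (306,288). Other pliers lie at (255,147) and (353,167). Next I'll zoom in.

```bash
cat > h.py <<'E'
from cell import env, eyes
import cv2,numpy as np
def cam(n,save=None):
    d=eyes.read_camera(n)
    if save: cv2.imwrite(f"pics/{save}.png",cv2.cvtColor(d["image"],cv2.COLOR_RGB2BGR))
    return d
def f(d): return 200/np.tan(np.radians(d["fovy"])/2)
def ray(d,u,v):
    M=np.array(d["world_from_camera"]);F=f(d)
    r=M[:3,:3]@np.array([(u-d["cx"])/F,-(v-d["cy"])/F,-1]);return M[:3,3],r/np.linalg.norm(r)
def plane(d,u,v,z):
    o,r=ray(d,u,v);return o+r*(z-o[2])/r[2]
def proj(d,p):
    M=np.linalg.inv(np.array(d["world_from_camera"]));q=M[:3,:3]@np.asarray(p,float)+M[:3,3];F=f(d)
    return np.array([d["cx"]+F*q[0]/-q[2],d["cy"]-F*q[1]/-q[2]])
def tri(rs):
    A=np.zeros((3,3));b=np.zeros(3)
    for o,r in rs:
        P=np.eye(3)-np.outer(r,r);A+=P;b+=P@o
    x=np.linalg.solve(A,b);return x,[np.linalg.norm((np.eye(3)-np.outer(r,r))@(x-o)) for o,r in rs]
def crop(d,u0,v0,w,h,k,name):
    im=cv2.cvtColor(d["image"],cv2.COLOR_RGB2BGR)[v0:v0+h,u0:u0+w]
    cv2.imwrite(f"pics/{name}.png",cv2.resize(im,None,fx=k,fy=k,interpolation=cv2.INTER_CUBIC))
E
python3 - <<'E'
from h import *
d=cam("scene"); s=cam("side")
crop(d,260,120,80,80,6,"c_sc_stand");crop(s,295,120,80,90,6,"c_si_stand")
crop(d,350,225,90,80,6,"c_sc_car");crop(s,265,250,90,90,6,"c_si_car")
a=np.hstack([cv2.imread("pics/c_sc_stand.png")[:480],cv2.imread("pics/c_si_stand.png")[:480]]);cv2.imwrite("pics/st.png",cv2.resize(a,(800,400)))
print(plane(d,395,252,114),plane(s,306,283,114),plane(d,297,176,40),plane(s,331,181,40))
E
```

```text
[532.0459248  181.62789889 114.        ] [528.75670084 187.34751908 114.        ] [ 484.77210905 -210.81464634   40.        ] [ 481.29518675 -210.34283623   40.        ]
```

View pics/c_sc_stand.png

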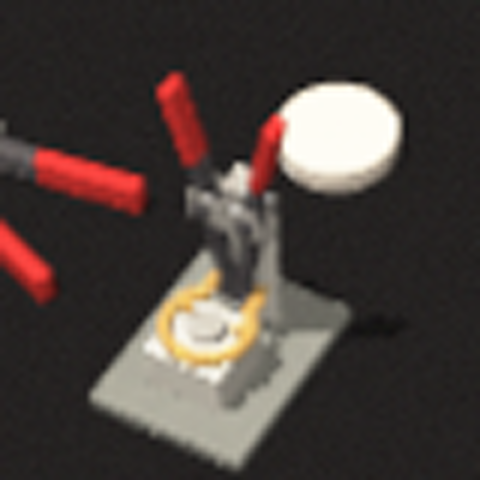

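View pics/c_si_stand.png

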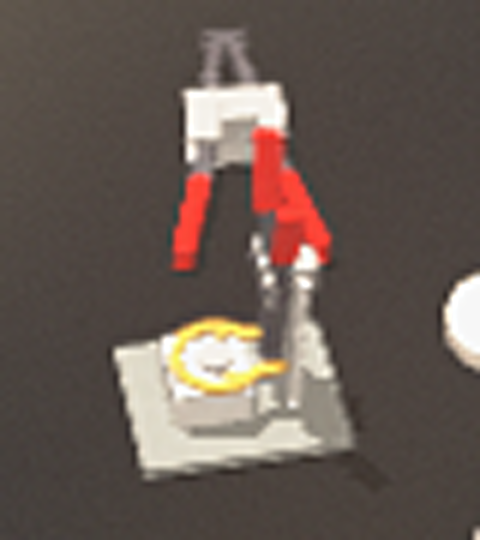

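View pics/c_sc_car.png

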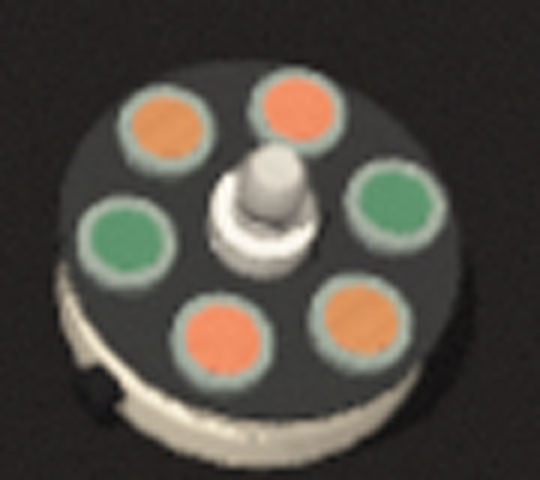

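View pics/c_si_car.png

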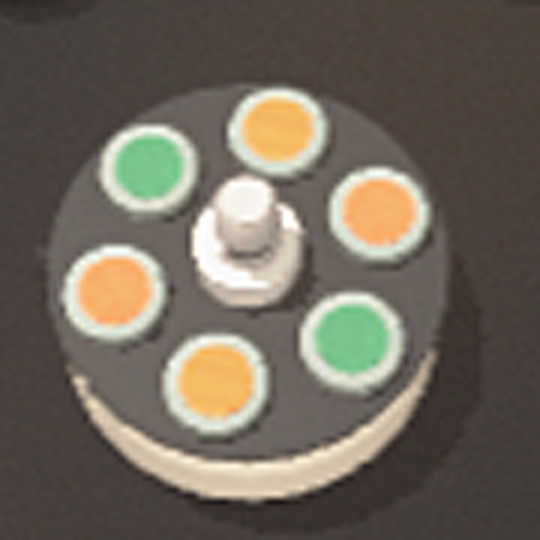

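```bash
python3 - <<'E'
from h import *
from scipy.spatial.transform import Rotation as R
s=env.state();print(R.from_euler('xyz',s['tcp_rot']).as_matrix().round(3))
for n,c,roi in (("scene",[(90,395),(240,468),(350,310)],(280,155,40,30)),("side",[(145,480),(355,445),(115,350)],(318,168,30,22))):
    d=cam(n); o=(260,120) if n=="scene" else (295,120)
    P=[plane(d,o[0]+a/6,o[1]+b/6,8)[:2] for a,b in c]
    print(n,np.round(P,1)); 
    hsv=cv2.cvtColor(d["image"],cv2.COLOR_RGB2HSV)
    x,y,w,h=roi; m=np.zeros(hsv.shape[:2],np.uint8); m[y:y+h,x:x+w]=cv2.inRange(hsv[y:y+h,x:x+w],(14,110,100),(32,255,255))
    v,u=np.nonzero(m);Q=np.array([plane(d,a,b,40)[:2] for a,b in zip(u,v)])
    print(len(u),Q.mean(0),Q.min(0),Q.max(0))
    (cx,cy),r=cv2.minEnclosingCircle(Q.astype(np.float32));print(cx,cy,r)
E
```

```text
[[-0.     0.371 -0.929]
 [ 0.    -0.929 -0.371]
 [-1.    -0.    -0.   ]]
scene [[ 540.7 -252.9]
 [ 521.5 -163.8]
 [ 409.6 -194. ]]
84 [ 481.34894629 -223.56855337] [ 449.96209966 -248.46114441] [ 509.2818725  -198.13904523]
479.5748291015625 -225.41891479492188 30.15313148498535
side [[ 515.9 -156. ]
 [ 405.1 -186.8]
 [ 537.7 -247.2]]
89 [ 478.93392721 -220.82765104] [ 446.23420338 -245.6339541 ] [ 504.88284525 -193.0520417 ]
476.3906555175781 -221.5033416748047 31.483848571777344
```

Both views agree: clip at about (483,-222), stand heading about 0.25 rad, pliers at about (455,-229). I'll move the arm above the pliers.

{"method": "jog_arm", "body": {
  "deltas": [0,-30,-42,0,0,0,1,0,-30,-42,0,0,0,1,0,-30,-42,0,0,0,1,0,-30,-42,0,0,0,1,0,-30,-42,0,0,0,1,0,-30,-42,0,0,0,1,0,-30,-42,0,0,0,1,0,-30,-42,0,0,0,1,0,0,0,0.13,0,0,1,0,0,0,0,0,0,1]
}}

```text
t: 1.6
eef_pos: [461.1, -222.2, 404.6]
tcp_rot: [2.314, 1.569, -0.581]
ft_force: [0.8, -1.1, -1.1]
opening: 0.997
```

```bash
python3 - <<'E'
from h import *
from scipy.spatial.transform import Rotation as R
w=cam("wrist","w1"); s=env.state();print(s['eef_pos'],R.from_euler('xyz',s['tcp_rot']).as_matrix().round(4))
E
```

```text
[ 461.04064816 -222.36865258  404.64273976] [[ 0.0019  0.2456 -0.9694]
 [-0.0011 -0.9694 -0.2456]
 [-1.      0.0016 -0.0016]]
```

View pics/w1.png

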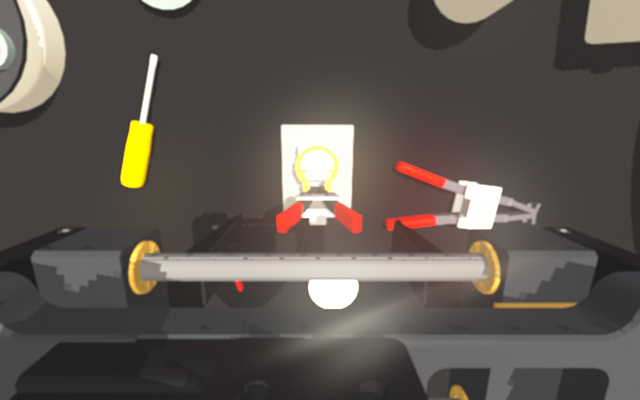

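The wrist view shows the clip ring around (317,165), red grips at (290,217) and (347,217), and stand edges at columns 281 and 354, already parallel to the image columns.

```bash
python3 - <<'E'
from h import *
w=cam("wrist"); crop(w,270,115,100,120,6,"c_w1"); im=cv2.imread("pics/c_w1.png");cv2.imwrite("pics/c_w1.png",im[:600])
hsv=cv2.cvtColor(w["image"],cv2.COLOR_RGB2HSV)
m=cv2.inRange(hsv,(14,90,120),(34,255,255));m[:140]=0;m[200:]=0;m[:,:285]=0;m[:,350:]=0
v,u=np.nonzero(m);print(len(u),u.min(),u.max(),v.min(),v.max())
Q=np.array([plane(w,a,b,40)[:2] for a,b in zip(u,v)],np.float32)
print("encl",cv2.minEnclosingCircle(Q))
r=cv2.inRange(hsv,(0,150,90),(8,255,255))|cv2.inRange(hsv,(172,150,90),(180,255,255));r[:195]=0;r[240:]=0;r[:,:265]=0;r[:,370:]=0
n,l,st,c=cv2.connectedComponentsWithStats(r)
for i in range(1,n):
  if st[i][4]>30: print(st[i],c[i])
for (u,v) in [(281,125),(354,125)]: print(plane(w,u,v,8))
E
```

```text
452 296 337 146 192
encl ((478.5592346191406, -221.82859802246094), 29.52640724182129)
[276 203  26  30 510] [288.31764706 217.58235294]
[335 203  27  30 514] [348.61478599 217.76653696]
[ 519.04177833 -165.63965068    8.        ]
[ 541.34377439 -253.43047101    8.        ]
```

View pics/c_w1.png

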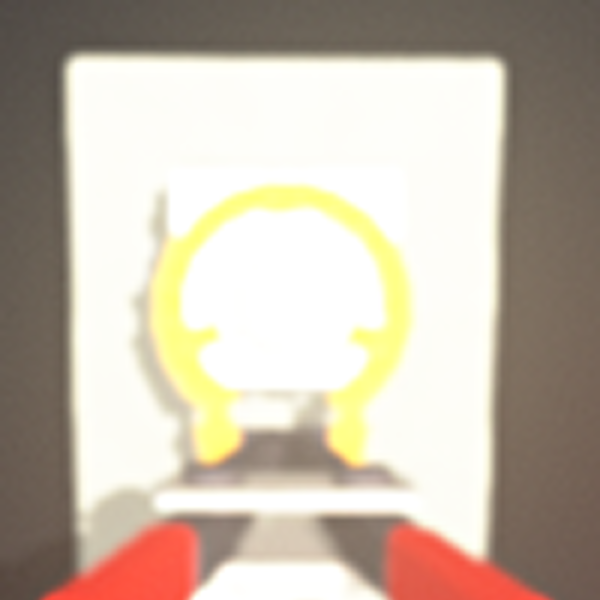

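```bash
python3 - <<'E'
from h import *
w=cam("wrist");s=env.state();yaw=.247;X=np.array([np.cos(yaw),np.sin(yaw)]);Y=np.array([-X[1],X[0]]);T=s['eef_pos'][:2]
def show(n,p): p=p[:2]; print(n,p.round(1),"rel tcp X,Y",round((p-T)@X,1),round((p-T)@Y,1))
b=plane(w,316.9-.4,145.8,41); show("ringtop",b);c=b[:2]-25*X;show("centre",c)
show("left",plane(w,295.3-.4,166,41));show("right",plane(w,338.3-.4,166,41))
show("pliers pred",c-29*X)
for n,u,v in (("L grip",288.3,217.6),("R grip",348.6,217.7)):
  show(n+"152",plane(w,u,v,152))
d=cam("scene");e=cam("side")
crop(e,300,120,60,80,6,"c_si2");crop(d,270,120,60,80,6,"c_sc2")
E
```

```text
ringtop [ 506.7 -214.3] rel tcp X,Y 46.7 -2.8
centre [ 482.5 -220.4] rel tcp X,Y 21.7 -2.8
left [ 478.  -195.6] rel tcp X,Y 23.4 22.4
right [ 490.3 -244.3] rel tcp X,Y 23.5 -27.9
pliers pred [ 454.3 -227.5] rel tcp X,Y -7.3 -2.8
L grip152 [ 450.1 -203.7] rel tcp X,Y -5.6 21.4
R grip152 [ 462.2 -251.9] rel tcp X,Y -5.7 -28.3
```

View pics/c_si2.png

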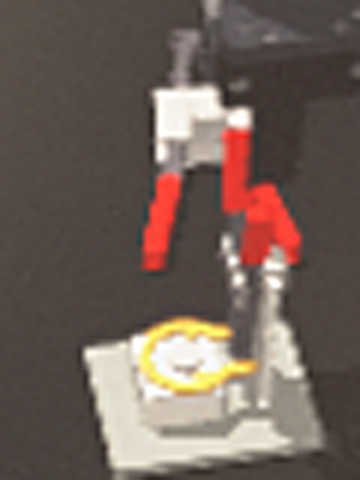

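View pics/c_sc2.png

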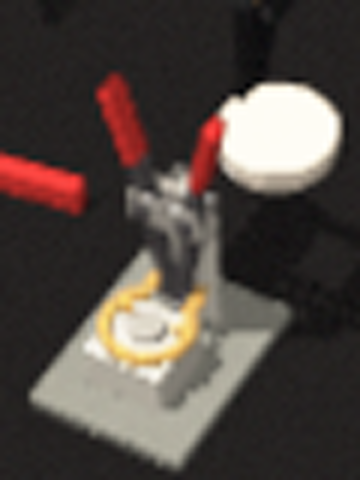

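{"method": "jog_arm", "body": {
  "deltas": [0,3,6.5,0,0,0,1,20,0,0,0,0,0,1,20,0,0,0,0,0,1,20,0,0,0,0,0,1,18,0,0,0,0,0,1,0,0,0,0,0,0,1]
}}

```text
t: 2.6
eef_pos: [452.5, -231.3, 325.0]
tcp_rot: [2.212, 1.568, -0.685]
ft_force: [-0.0, -0.1, 0.8]
opening: 1.001
```

```bash
python3 - <<'E'
from h import *
w=cam("wrist","w2");s=env.state();yaw=.247;X=np.array([np.cos(yaw),np.sin(yaw)]);Y=np.array([-X[1],X[0]]);T=s['eef_pos'][:2];print(s['eef_pos'],s['ft_force'],s['tcp_rot'],(np.array([454.3,-227.5])-T)@X,(np.array([454.3,-227.5])-T)@Y)
d=cam("side");crop(d,280,90,100,120,5,"c_si3")
E
```

```text
[ 452.72072359 -231.3719571   325.68492594] [-0.0007889  -0.75395405  0.60824563] [ 2.23051574  1.56623726 -0.66596412] 2.478024264133488 3.3683173080780593
```

View pics/w2.png

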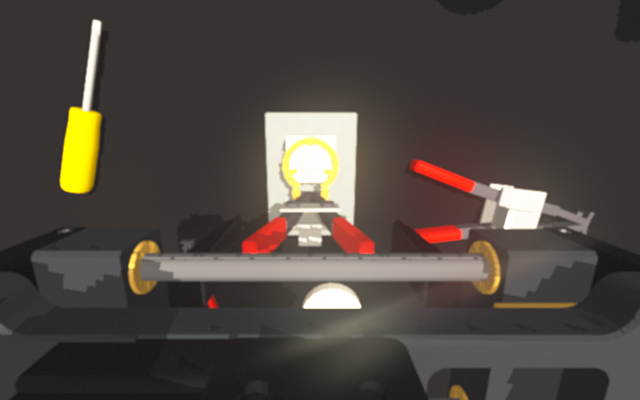

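View pics/c_si3.png

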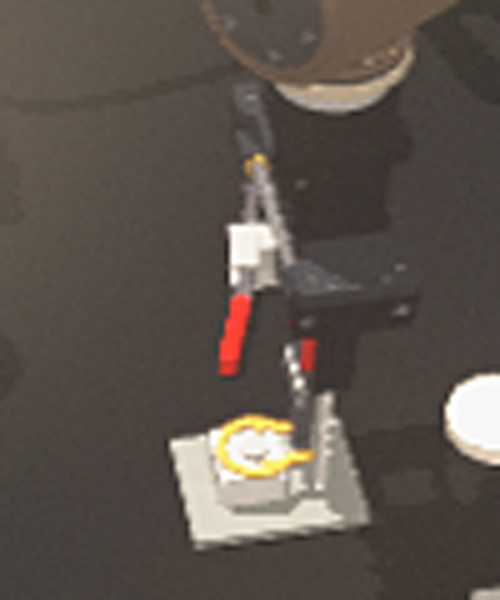

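```bash
cat > m.py <<'E'
from h import *
from scipy.spatial.transform import Rotation as R
w=cam("wrist")
S=[env.state() for _ in range(1)];s=S[0];Rm=R.from_euler('xyz',s['tcp_rot']).as_matrix();print(s['eef_pos'].round(2),Rm.round(4).tolist())
hsv=cv2.cvtColor(w["image"],cv2.COLOR_RGB2HSV)
m=cv2.inRange(hsv,(14,90,120),(34,255,255));m[:120]=0;m[215:]=0;m[:,:265]=0;m[:,360:]=0
v,u=np.nonzero(m);print(len(u),u.min(),u.max(),v.min(),v.max())
X=-Rm[:2,2];Y=-Rm[:2,1];G=s['eef_pos']+171*Rm[:,0]
def show(n,p): p=p[:2]; print(n,p.round(1),"rel grasp X,Y",round((p-G[:2])@X,1),round((p-G[:2])@Y,1))
mid=(u.min()+u.max())/2; b=plane(w,mid,v.min()-.5,41);show("ringtop",b);show("centre",b[:2]-25*X);show("pliers",b[:2]-54*X)
vm=v.min()+ (u.max()-u.min())/2
show("L",plane(w,u.min()-.5,vm,41));show("R",plane(w,u.max()+.5,vm,41))
r=cv2.inRange(hsv,(0,150,90),(8,255,255))|cv2.inRange(hsv,(172,150,90),(180,255,255));r[:195]=0;r[253:]=0;r[:,:230]=0;r[:,385:]=0
n,l,st,c=cv2.connectedComponentsWithStats(r)
for i in range(1,n):
  if st[i][4]>30: print(st[i],c[i]); show("grip",plane(w,*c[i],158))
E
python3 m.py
```

```text
[ 452.96 -231.21  326.46] [[0.0051, 0.2427, -0.9701], [-0.0038, -0.9701, -0.2428], [-1.0, 0.0049, -0.004]]
1040 281 337 139 201
ringtop [ 508.  -213.8] rel grasp X,Y 56.9 4.3
centre [ 483.7 -219.9] rel grasp X,Y 31.9 4.3
pliers [ 455.6 -226.9] rel grasp X,Y 2.9 4.3
L [ 477.3 -194.9] rel grasp X,Y 31.7 30.1
R [ 489.7 -244.8] rel grasp X,Y 31.7 -21.3
[ 241  218   45   35 1034] [265.72243714 237.40232108]
grip [ 455.8 -204.4] rel grasp X,Y 8.5 26.1
[332 218  42  35 944] [350.125      237.50635593]
grip [ 466.6 -248.1] rel grasp X,Y 8.4 -18.9
```

{"method": "jog_arm", "body": {
  "deltas": [3,-4,-3,0,-0.003,-0.004,1,0,0,0,0,0,0,1]
}}

```text
t: 3.0
eef_pos: [455.0, -226.4, 324.5]
tcp_rot: [2.37, 1.568, -0.526]
ft_force: [0.2, 0.1, -0.9]
opening: 1.0
```

```bash
python3 m.py
```

```text
[ 455.03 -226.53  324.54] [[0.0028, 0.2427, -0.9701], [-0.0016, -0.9701, -0.2427], [-1.0, 0.0023, -0.0023]]
1055 287 342 142 205
ringtop [ 508.3 -213.7] rel grasp X,Y 54.4 -0.1
centre [ 484.  -219.8] rel grasp X,Y 29.4 -0.1
pliers [ 455.9 -226.8] rel grasp X,Y 0.4 -0.1
L [ 478.2 -195.3] rel grasp X,Y 29.7 25.0
R [ 490.5 -244.1] rel grasp X,Y 29.7 -25.3
[250 223  43  30 794] [275.87279597 240.43450882]
grip [ 457.9 -204.9] rel grasp X,Y 7.7 20.7
[339 223  44  30 788] [356.44035533 240.51015228]
grip [ 468.2 -246.2] rel grasp X,Y 7.6 -21.9
```

Aligned to within 0.5 mm. Squeezing now.

{"method": "jog_arm", "body": {
  "deltas": [0,0,0,0,0,0,0,0,0,0,0,0,0,0,0,0,0,0,0,0,0,0,0,0,0,0,0,0,0,0,0,0,0,0,0,0,0,0,0,0,0,0]
}}

```text
t: 3.8
eef_pos: [455.5, -226.7, 326.1]
tcp_rot: [2.358, 1.564, -0.539]
ft_force: [-0.6, 1.5, 8.6]
opening: 0.424
```

```bash
cat > look.py <<'E'
from h import *
import sys
t=sys.argv[1]
w=cam("wrist","w"+t);crop(w,220,90,200,200,4,"cw"+t)
im=cv2.imread(f"pics/cw{t}.png");cv2.imwrite(f"pics/cw{t}.png",im[:600])
s=env.state();print(s['t'],s['eef_pos'],s['tcp_rot'],s['ft_force'],s['moment'],s['opening'])
E
python3 look.py 3
```

```text
3.85 [ 455.51806809 -226.73198468  326.19566341] [ 2.35380512  1.56369299 -0.54249883] [ 0.22584596  1.02637966 10.68244283] [0.24926272 0.03911647 0.00040408] 0.38264109022803433
```

View pics/cw3.png

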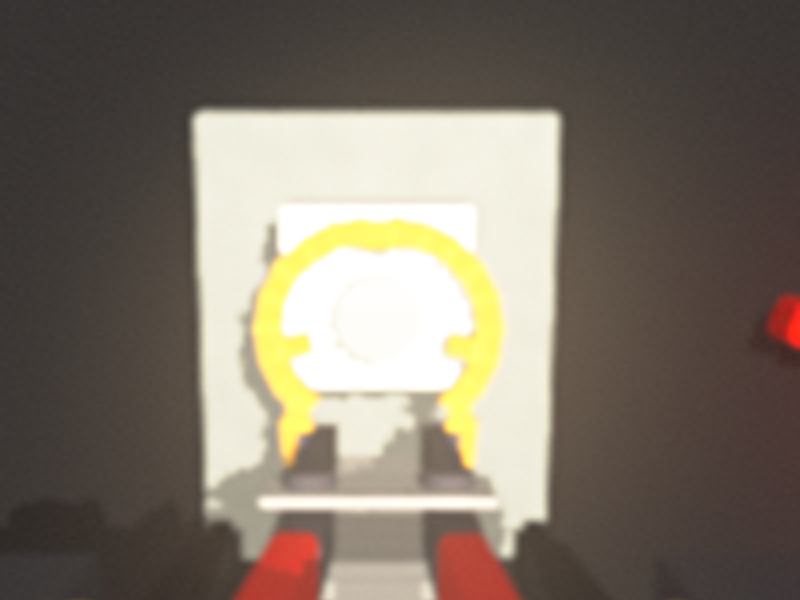

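{"method": "jog_arm", "body": {
  "deltas": [0.5,0,0,0,0,0,0,0.5,0,0,0,0,0,0,0.5,0,0,0,0,0,0,0,0,0,0,0,0,0,0,0,0,0,0,0,0,0,0,0,0,0,0,0]
}}

```text
t: 4.6
eef_pos: [455.5, -226.6, 326.5]
tcp_rot: [2.366, 1.562, -0.53]
ft_force: [-0.2, -0.8, 2.5]
opening: 0.299
```

```bash
python3 look.py 4
```

```text
4.65 [ 455.48182775 -226.62489313  326.4581564 ] [ 2.36662816  1.56202702 -0.52975381] [-0.05585954 -0.81663491  1.76348167] [-0.01965347  0.12076111  0.004471  ] 0.29750512670764956
```

View pics/cw4.png

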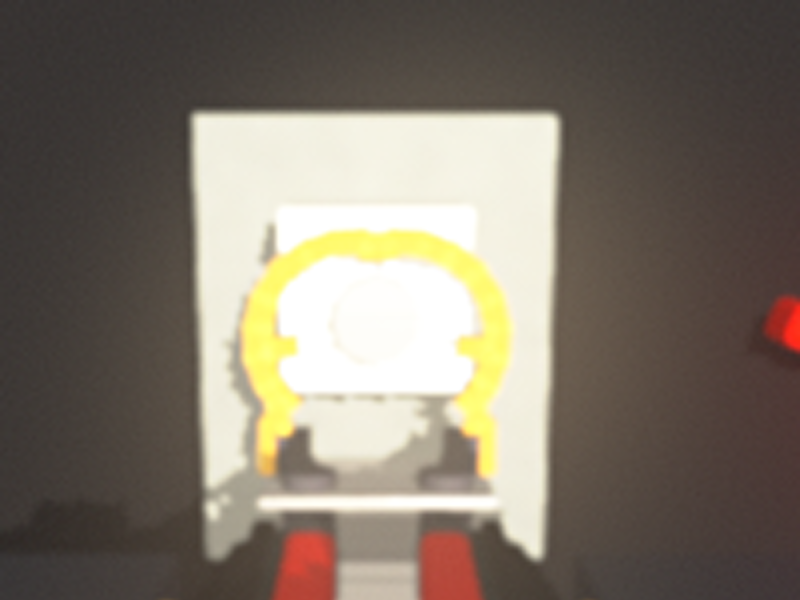

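{"method": "jog_arm", "body": {
  "deltas": [0,0,0,0,0,0,0,0,0,0,0,0,0,0,0,0,0,0,0,0,0,0,0,0,0,0,0,0]
}}

```text
t: 5.15
eef_pos: [455.5, -226.6, 326.5]
tcp_rot: [2.366, 1.562, -0.53]
ft_force: [-0.2, -0.4, 2.1]
opening: 0.297
```

```bash
python3 - <<'E'
from h import *
from scipy.spatial.transform import Rotation as R
s=env.state();print(s['eef_pos'],s['tcp_rot'],s['ft_force'],s['opening'],s['opening']*95);print(R.from_euler('xyz',s['tcp_rot']).as_matrix().round(4))
E
```

```text
[ 455.49750317 -226.63472254  326.49900836] [ 2.36637421  1.5620113  -0.53001146] [-0.18119204 -0.42877248  2.06126165] 0.2973419230076329 28.247482685725124
[[ 0.0076  0.2427 -0.9701]
 [-0.0044 -0.9701 -0.2428]
 [-1.      0.0061 -0.0063]]
```

{"method": "jog_arm", "body": {
  "deltas": [-3,0,0,0,0,0,0,-5,0,0,0,0,0,0,-8,0,0,0,0,0,0,-8,0,0,0,0,0,0,-8,0,0,0,0,0,0,-8,0,0,0,0,0,0,0,0,0,0,0,0,0]
}}

```text
t: 6.02
eef_pos: [455.1, -226.3, 369.3]
tcp_rot: [2.383, 1.562, -0.513]
ft_force: [0.0, 0.0, -2.3]
opening: 0.298
```

```bash
python3 look.py 5; python3 - <<'E'
from h import *
d=cam("side");crop(d,270,60,120,150,4,"c_si5")
E
```

```text
6.075 [ 455.0251521  -226.31660818  368.8925852 ] [ 2.38462241  1.56293958 -0.51181475] [-0.0595491   0.30443919 -3.05605543] [0.01796812 0.04394135 0.0002713 ] 0.2989296004277275
```

View pics/cw5.png

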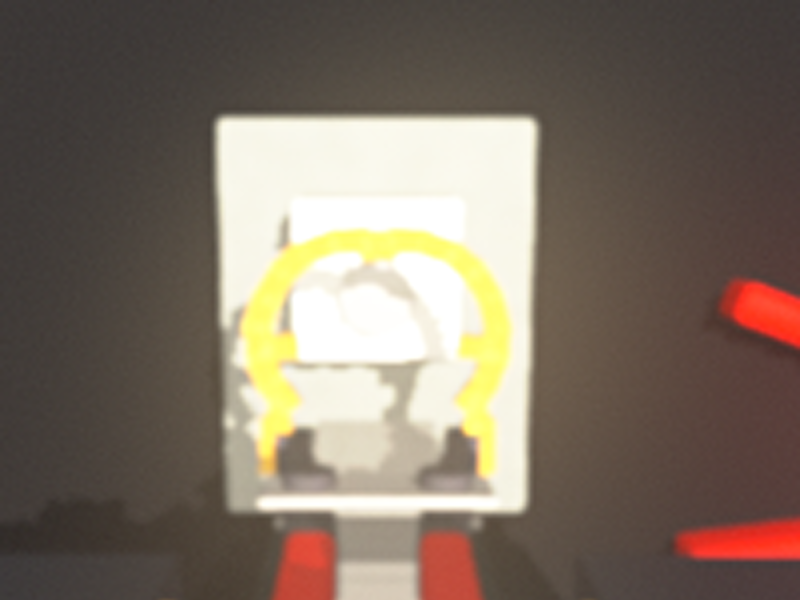

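View pics/c_si5.png

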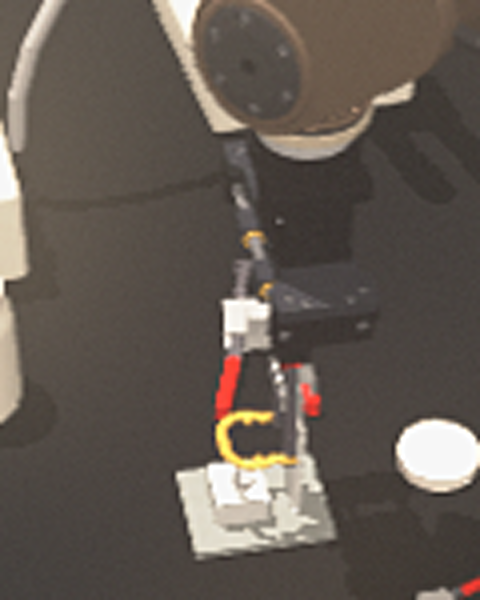

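The clip rides spread on the pliers, with ring and tips unchanged in the wrist view. I'll raise it further, then go across.

{"method": "jog_arm", "body": {
  "deltas": [-12,0,0,0,0,0,0,-15,0,0,0,0,0,0,-15,0,0,0,0,0,0,-15,0,0,0,0,0,0,-10,0,0,0,0,0,0,0,0,0,0,0,0,0]
}}

```text
t: 6.88
eef_pos: [454.5, -226.0, 439.4]
tcp_rot: [2.398, 1.565, -0.499]
ft_force: [0.1, 0.8, -2.9]
opening: 0.3
```

{"method": "jog_arm", "body": {
  "deltas": [0,-15,-6,0,0,0,0,0,-30,-12,0,0,0,0,0,-38,-15,0,0,0,0,0,-38,-15,0,0,0,0,0,-38,-15,0,0,0,0,0,-38,-15,0,0,0,0,0,-38,-15,0,0,0,0,0,-38,-15,0,0,0,0,0,-25,-10,0,0,0,0,0,-10,-4,0,0,0,0]
}}

```text
t: 8.12
eef_pos: [496.6, 119.7, 433.8]
tcp_rot: [-0.303, 1.566, 3.083]
ft_force: [0.7, 0.1, -2.7]
opening: 0.297
```

```bash
python3 look.py 6
```

```text
8.175 [496.72279228 120.01278487 433.79307357] [-0.38033289  1.56644683  3.00591428] [-0.90278396  0.01212062 -3.1268963 ] [ 0.09430223  0.07705838 -0.01364719] 0.2964985251838953
```

View pics/w6.png

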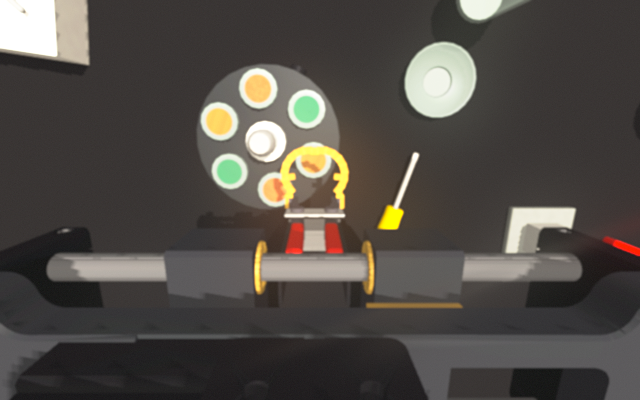

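```bash
python3 - <<'E'
from h import *
from scipy.spatial.transform import Rotation as R
s=env.state();print(s['eef_pos']);print(R.from_euler('xyz',s['tcp_rot']).as_matrix().round(4))
w=cam("wrist");crop(w,230,110,130,100,6,"cw6")
a=cam("scene");b=cam("side")
crop(a,350,210,90,90,6,"ca6");crop(b,265,240,90,90,6,"cb6")
x=cv2.imread("pics/ca6.png");y=cv2.imread("pics/cb6.png");cv2.imwrite("pics/cab6.png",cv2.resize(np.hstack([x,y]),(800,400),interpolation=cv2.INTER_AREA))
E
```

```text
[496.72279228 120.01278487 433.79307357]
[[-4.300e-03  2.422e-01 -9.702e-01]
 [ 6.000e-04 -9.702e-01 -2.422e-01]
 [-1.000e+00 -1.600e-03  4.000e-03]]
```

View pics/cw6.png

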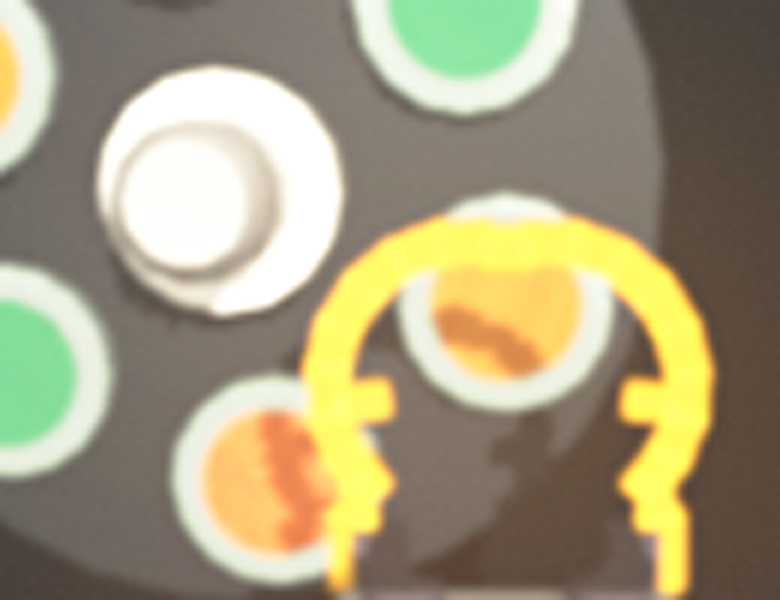

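View pics/cab6.png

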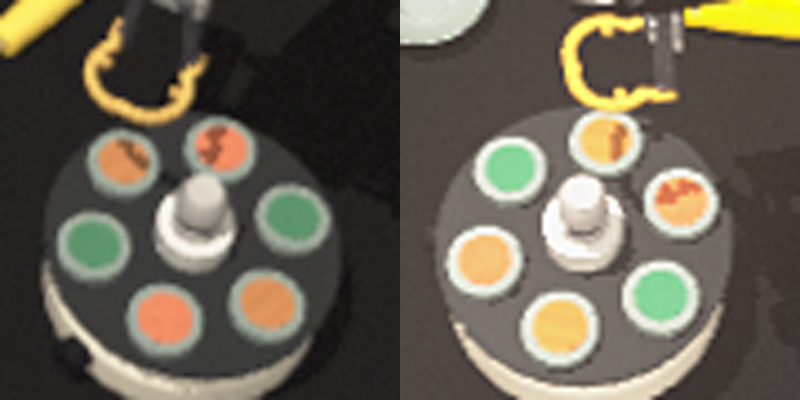

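```bash
python3 - <<'E'
from h import *
w=cam("wrist")
print("stub",plane(w,260.5-.4,143.7-.4,114),"hub",plane(w,266.7-.4,141.7-.4,78))
z=147.5
l=plane(w,296.2-.4,176.7,z);r=plane(w,333-.4,176.7,z);print("prongs",l,r,np.linalg.norm(l-r))
X=np.array([.970,.242])
b=plane(w,(508/6)+230-.4,215/6+110-.4,z+2);print("back",b,"centre",b[:2]-25*X)
l2=plane(w,299/6+230-.4,176.7,z);r2=plane(w,714/6+230-.4,176.7,z);print("mid",(l2+r2)/2,np.linalg.norm(l2-r2))
s=env.state();print(s['eef_pos'], s['eef_pos'][:2]+26*X)
a=cam("scene");b=cam("side")
k=400/540
# stub top centre px in cab: scene (208,184)?, side (183..)
pa=(350+208/k/6-.4,210+185/k/6-.4);pb=(265+(581-400)/k/6-.4,240+187/k/6-.4)
print(plane(a,*pa,114),plane(b,*pb,114),tri([ray(a,*pa),ray(b,*pb)]))
ha=(350+195/k/6-.4,210+222/k/6-.4);hb=(265+(583-400)/k/6-.4,240+225/k/6-.4)
print(plane(a,*ha,78),plane(b,*hb,78))
E
```

```text
stub [531.9317659  182.53998109 114.        ] hub [532.41619918 182.12714022  78.        ]
prongs [513.47785743 139.41422567 147.5       ] [521.59479374 106.78624929 147.5       ] 33.62245525781478
back [544.97923393 129.86544778 149.5       ] centre [520.72923393 123.81544778]
mid [517.49509948 123.26595573 147.5       ] 63.19447676063709
[496.95239277 117.15597226 434.24455075] [522.17239277 123.44797226]
[528.00754642 182.81574381 114.        ] [530.65873173 183.95278942 114.        ] (array([530.1469422 , 184.4283267 , 116.93331473]), [np.float64(0.9622808075791276), np.float64(0.9622808075791996)])
[532.59723534 183.15052615  78.        ] [529.96598835 188.9559999   78.        ]
```

{"method": "jog_arm", "body": {
  "deltas": [0,-18,-8,0,0,0,0,0,-18,-8,0,0,0,0,0,-18,-8,0,0,0,0,0,0,0,0,0.009,0.006,0,0,0,0,0,0,0,0,0,0,0,0,0,0,0]
}}

```text
t: 9.22
eef_pos: [508.3, 178.8, 434.2]
tcp_rot: [2.44, 1.562, -0.461]
ft_force: [-0.0, 0.2, -2.7]
opening: 0.298
```

```bash
cat > m2.py <<'E'
from h import *
from scipy.spatial.transform import Rotation as R
import sys
t=sys.argv[1]
w=cam("wrist");a=cam("scene");b=cam("side")
s=env.state();Rm=R.from_euler('xyz',s['tcp_rot']).as_matrix();print(s['t'],s['eef_pos'].round(1),Rm.round(4).tolist(),s['ft_force'].round(1),s['opening'])
crop(w,250,130,130,100,6,"cw"+t)
crop(a,350,210,90,90,6,"ca");crop(b,265,240,90,90,6,"cb")
x=cv2.imread("pics/ca.png");y=cv2.imread("pics/cb.png");cv2.imwrite(f"pics/cab{t}.png",cv2.resize(np.hstack([x,y]),(800,400),interpolation=cv2.INTER_AREA))
np.savez("last.npz",**{n+k:d[k] for n,d in (("w",w),("a",a),("b",b)) for k in d})
E
python3 m2.py 7
```

```text
9.375 [508.4 178.6 434.4] [[0.0078, 0.238, -0.9712], [-0.0037, -0.9713, -0.238], [-1.0, 0.0054, -0.0067]] [-0.2  1.2 -1.3] 0.2984634140537477
```

View pics/cw7.png

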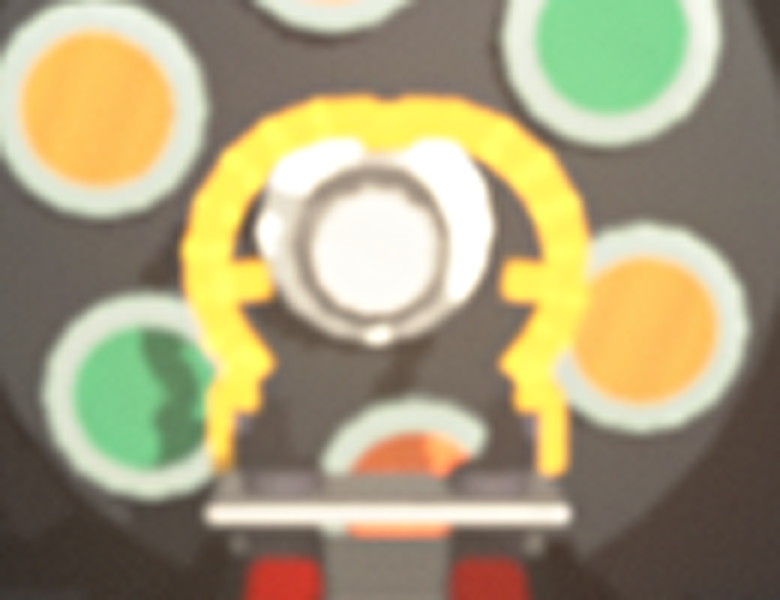

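View pics/cab7.png

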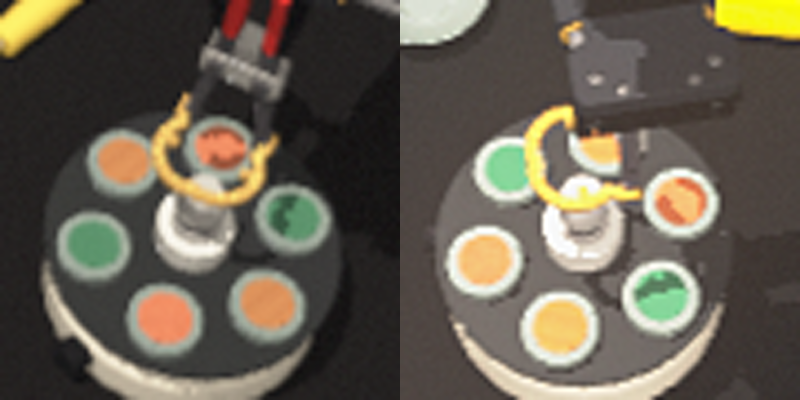

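```bash
cat > m3.py <<'E'
from h import *
def run(px,o=(250,130),zc=None,backoff=True):
    L=np.load("last.npz");w={k:L["w"+k] for k in ("image","fovy","cx","cy","world_from_camera")}
    from scipy.spatial.transform import Rotation as R
    s=env.state();Rm=R.from_euler('xyz',s['tcp_rot']).as_matrix();X=-Rm[:2,2];X/=np.linalg.norm(X);Y=np.array([-X[1],X[0]])
    zc=zc or 40+(s['eef_pos'][2]-326.5)
    P=lambda p,z:plane(w,o[0]+p[0]/6-.42,o[1]+p[1]/6-.42,z)[:2]
    st=P(px['top'],114);rim=P(px['rim'],106)
    b=P(px['back'],zc+2);bi=P(px['backin'],zc+2);l=P(px['L'],zc+2);r=P(px['R'],zc+2)
    c=(l+r)/2
    print("zc",zc,"stub",st.round(1),rim.round(1),"gap",np.linalg.norm(l-r).round(1))
    t=(st+rim)/2
    for n,p in (("back outer -25",b-25*X),("back inner -17.5",bi-17.5*X),("prong mid",c),("tcp+26",(s['eef_pos']+283*Rm[:,0])[:2]+26*X)): print(n,p.round(1),"need dX,dY",((t-p)@X).round(1),((t-p)@Y).round(1))
E
python3 - <<'E'
from m3 import *
run(dict(top=(375,250),rim=(375,247),back=(386,95),backin=(386,148),L=(272,280),R=(500,280)))
E
```

```text
zc 147.85928227239867 stub [532.1 185.3] [531.6 185.2] gap 34.4
back outer -25 [535.3 184.4] need dX,dY -3.1 1.7
back inner -17.5 [535.  184.3] need dX,dY -2.8 1.7
prong mid [532.8 183.7] need dX,dY -0.6 1.7
tcp+26 [535.8 183.7] need dX,dY -3.5 2.4
```

{"method": "jog_arm", "body": {
  "deltas": [0,-1.8,3,0,0,0,0,10,0,0,0,0,0,0,10,0,0,0,0,0,0,4,0,0,0,0,0,0,0,0,0,0,0,0,0,0,0,0,0,0,0,0]
}}

```text
t: 10.12
eef_pos: [505.0, 179.1, 408.2]
tcp_rot: [2.387, 1.563, -0.515]
ft_force: [0.8, -0.9, -1.7]
opening: 0.301
```

```bash
python3 m2.py 8
```

```text
10.275 [504.9 179.1 408.3] [[0.0071, 0.2372, -0.9714], [-0.0038, -0.9715, -0.2372], [-1.0, 0.0054, -0.006]] [ 0.2 -0.3 -2.8] 0.30302242137164626
```

View pics/cw8.png

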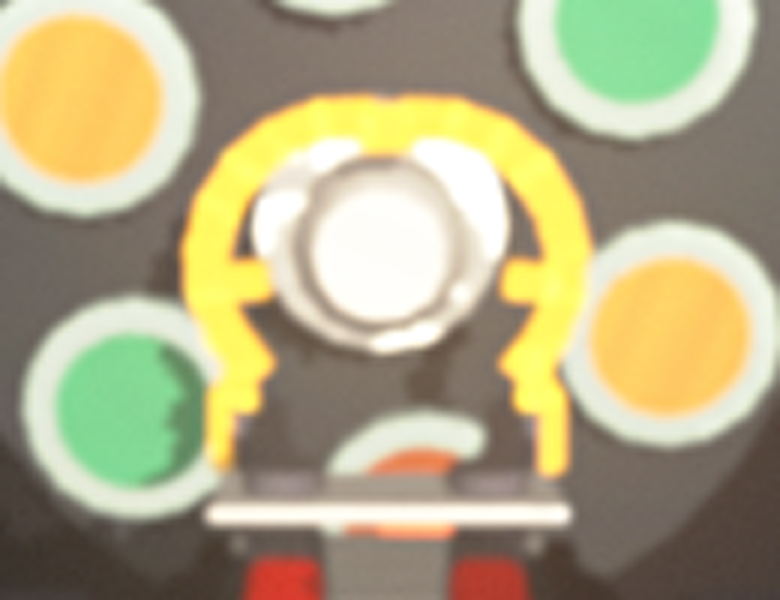

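View pics/cab8.png

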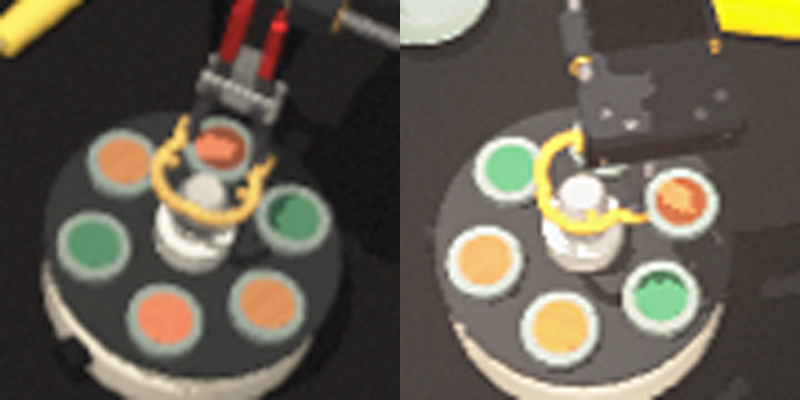

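```bash
python3 - <<'E'
from m3 import *
run(dict(top=(380,250),rim=(380,247),back=(386,95),backin=(386,150),L=(272,280),R=(500,280)))
E
```

```text
zc 121.79575856223522 stub [532.2 185.6] [531.7 185.4] gap 34.4
back outer -25 [531.8 184.5] need dX,dY 0.4 0.9
back inner -17.5 [531.2 184.4] need dX,dY 1.0 0.9
prong mid [529.3 183.9] need dX,dY 2.9 0.9
tcp+26 [532.2 184.2] need dX,dY 0.1 1.3
```

{"method": "jog_arm", "body": {
  "deltas": [0,-1,-0.4,0,0,0,0,0,0,0,0,0,0,0,5,0,0,0,0,0,0,5,0,0,0,0,0,0,0,0,0,0,0,0,0]
}}

```text
t: 10.9
eef_pos: [505.1, 180.2, 397.7]
tcp_rot: [2.428, 1.563, -0.474]
ft_force: [0.1, -0.7, -2.3]
opening: 0.3
```

```bash
python3 m2.py 9
```

```text
11.05 [505.2 180.2 398.3] [[0.0083, 0.2372, -0.9714], [-0.0035, -0.9715, -0.2372], [-1.0, 0.0054, -0.0072]] [-0.   0.4 -1.9] 0.2962104157116893
```

View pics/cw9.png

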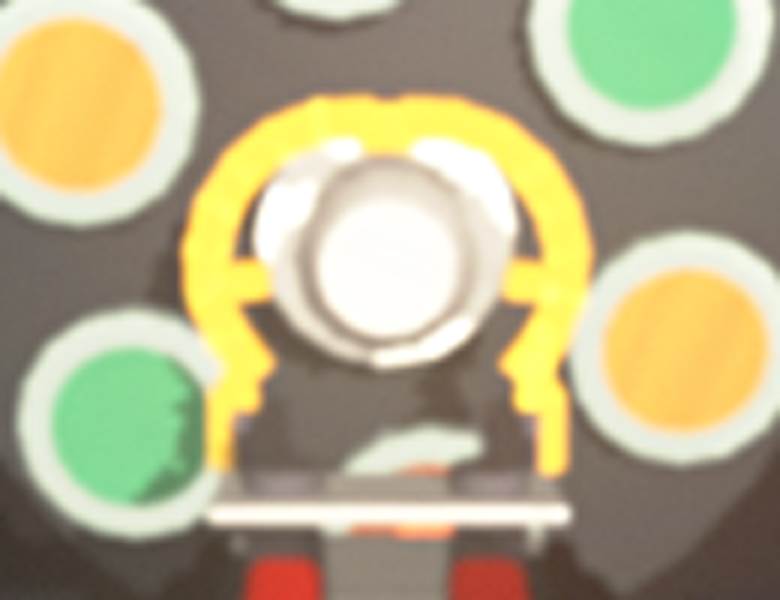

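```bash
python3 - <<'E'
from m3 import *
run(dict(top=(389,261),rim=(388,256),back=(386,95),backin=(386,150),L=(272,280),R=(500,280)))
E
```

```text
zc 111.78122883164463 stub [532.6 185.4] [532.2 185.4] gap 34.4
back outer -25 [532.  185.7] need dX,dY 0.3 -0.4
back inner -17.5 [531.5 185.6] need dX,dY 0.8 -0.4
prong mid [529.6 185.1] need dX,dY 2.7 -0.4
tcp+26 [532.8 185.4] need dX,dY -0.4 0.1
```

{"method": "jog_arm", "body": {
  "deltas": [3,0.3,-0.2,0,0,0,0,3,0,0,0,0,0,0,3,0,0,0,0,0,0,0,0,0,0,0,0,0]
}}

```text
t: 11.55
eef_pos: [505.5, 179.9, 388.7]
tcp_rot: [2.507, 1.562, -0.396]
ft_force: [0.4, -0.3, -2.7]
opening: 0.295
```

```bash
python3 m2.py 10
```

```text
11.7 [505.6 179.9 389.1] [[0.0091, 0.2372, -0.9714], [-0.0034, -0.9714, -0.2372], [-1.0, 0.0055, -0.008]] [-0.3 -1.4 -2.4] 0.29580983322866716
```

View pics/cw10.png

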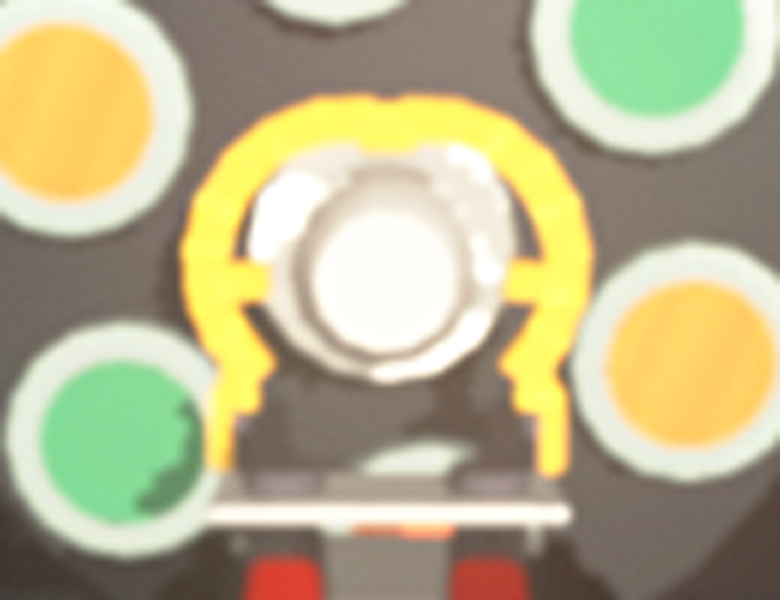

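View pics/cab10.png

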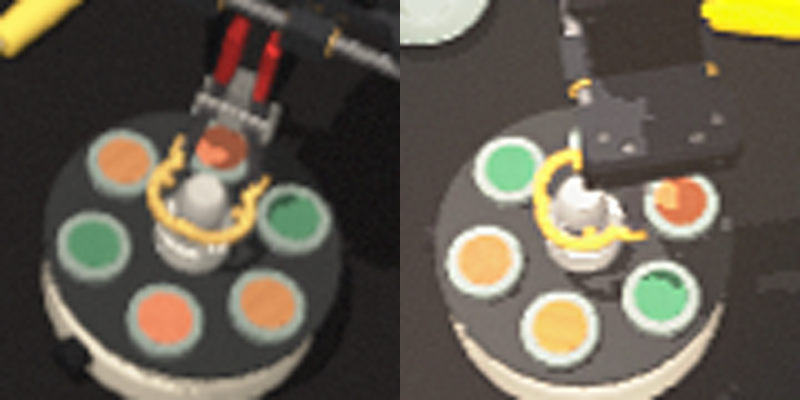

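```bash
python3 - <<'E'
from m3 import *
run(dict(top=(387.5,280),rim=(386,272),back=(386,95),backin=(386,150),L=(272,280),R=(500,280)))
E
```

```text
zc 102.57508332672512 stub [531.8 185. ] [531.7 185.2] gap 34.4
back outer -25 [532.8 185.5] need dX,dY -1.1 -0.1
back inner -17.5 [532.3 185.3] need dX,dY -0.5 -0.1
prong mid [530.4 184.9] need dX,dY 1.4 -0.1
tcp+26 [533.4 185.1] need dX,dY -1.6 0.4
```

{"method": "jog_arm", "body": {
  "deltas": [0,0,0.8,0,0,0,0,3,0,0,0,0,0,0,3,0,0.1,0,0,0,0,3,0,0,0,0,0,0,2,0,0,0,0,0,0,0,0,0,0,0,0]
}}

```text
invalid input
```

```bash
python3 m2.py 11
```

```text
11.85 [505.5 179.9 389.1] [[0.0091, 0.2372, -0.9714], [-0.0034, -0.9715, -0.2372], [-1.0, 0.0054, -0.0081]] [ 0.8  0.4 -2.4] 0.29851059927955165
```

View pics/cw11.png

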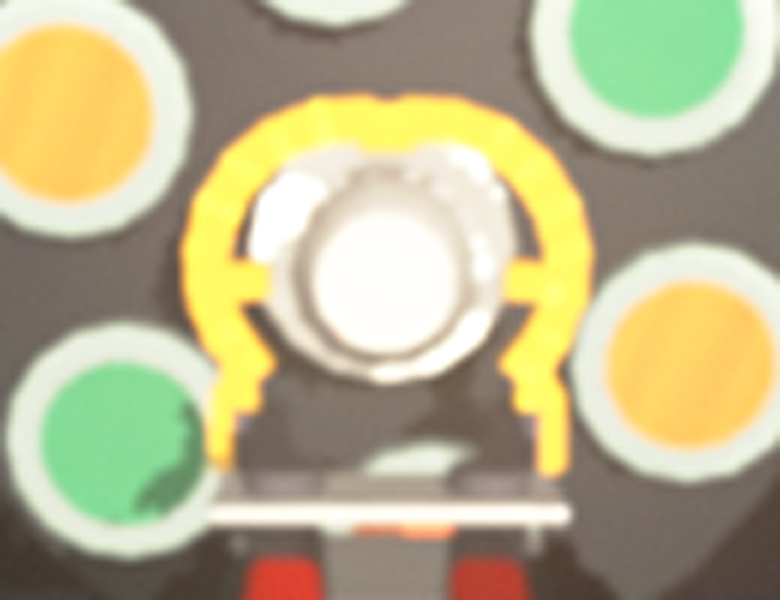

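View pics/cab11.png

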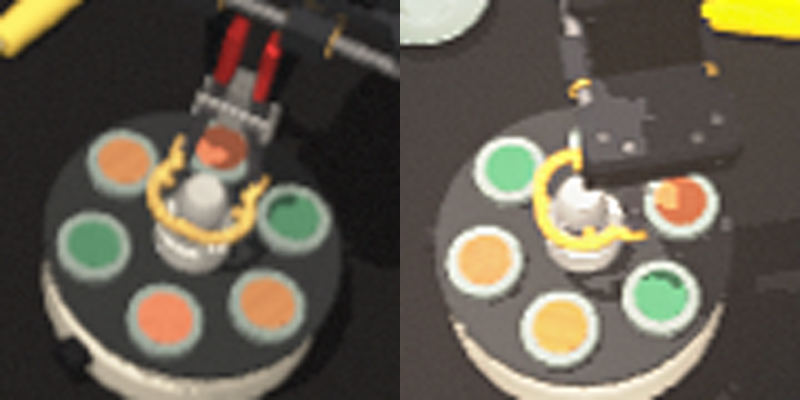

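The call was refused because the last row was one number short, and nothing moved. I'm sending it again.

{"method": "jog_arm", "body": {
  "deltas": [0,0,0.8,0,0,0,0,3,0,0,0,0,0,0,3,0,0,0,0,0,0,3,0,0,0,0,0,0,2,0,0,0,0,0,0,0,0,0,0,0,0,0]
}}

```text
t: 12.6
eef_pos: [504.8, 179.7, 377.2]
tcp_rot: [2.536, 1.561, -0.366]
ft_force: [0.5, 0.1, -2.1]
opening: 0.297
```

```bash
python3 m2.py 12
```

```text
12.75 [504.8 179.7 377.5] [[0.0094, 0.2372, -0.9714], [-0.0033, -0.9714, -0.2372], [-1.0, 0.0054, -0.0083]] [ 0.  -0.5 -2.6] 0.2960297097228929
```

View pics/cw12.png

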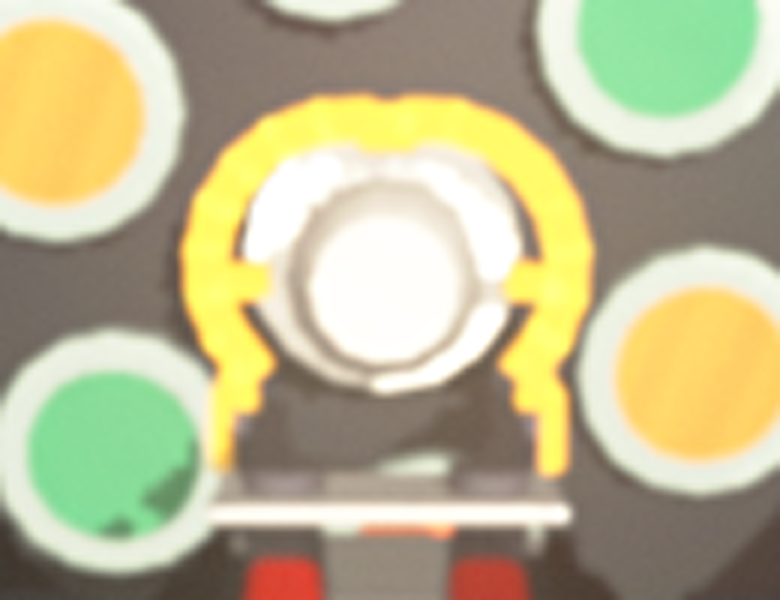

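View pics/cab12.png

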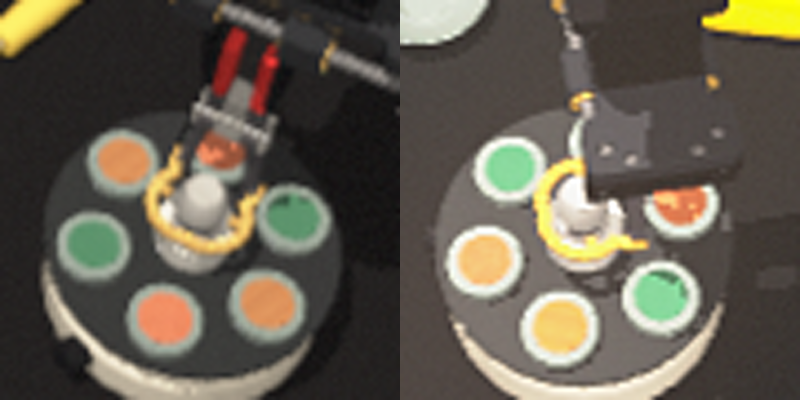

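```bash
python3 - <<'E'
from m3 import *
run(dict(top=(386,290),rim=(386,279),back=(386,95),backin=(386,150),L=(272,280),R=(500,280)))
L=np.load("last.npz");D={n:{k:L[n+k] for k in ("image","fovy","cx","cy","world_from_camera")} for n in "wab"}
E=dict(a=(350,210,90,90),b=(265,240,90,90))
cs={}
for n in "ab":
    d=D[n];hsv=cv2.cvtColor(d["image"],cv2.COLOR_RGB2HSV);m=cv2.inRange(hsv,(18,90,90),(32,255,255))
    print(n)
    crop(d,*( (360,222,50,45) if n=="a" else (280,262,55,45)),14,"z"+n)
E
```

```text
zc 90.99244377497536 stub [531.4 185.2] [531.8 185.2] gap 34.4
back outer -25 [532.2 185.3] need dX,dY -0.6 0.1
back inner -17.5 [531.6 185.1] need dX,dY -0.0 0.1
prong mid [529.7 184.7] need dX,dY 1.9 0.1
tcp+26 [532.7 184.9] need dX,dY -1.0 0.5
a
b
```

View pics/za.png

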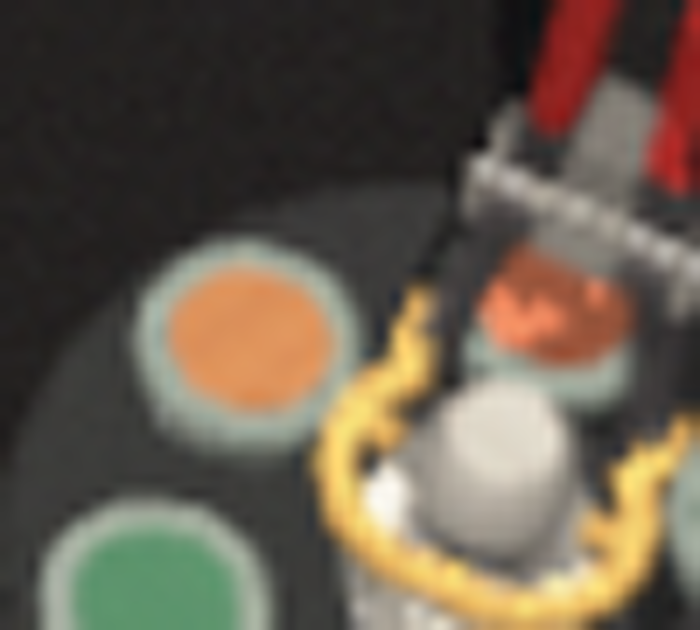

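View pics/zb.png

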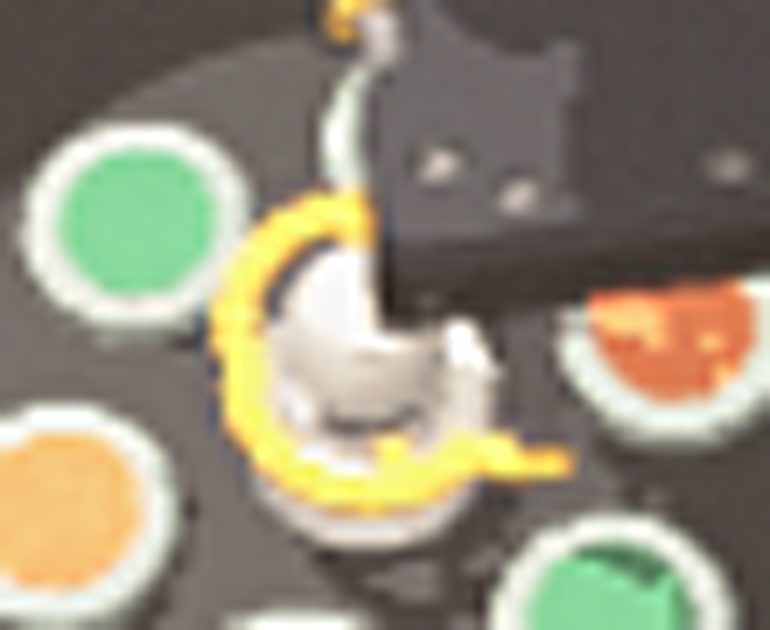

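```bash
python3 - <<'E'
from h import *
L=np.load("last.npz");D={n:{k:L[n+k] for k in ("image","fovy","cx","cy","world_from_camera")} for n in "ab"}
C=np.array([531.6,185.2]);X=np.array([.971,.237]);Y=np.array([-.237,.971])
for n,o,k in (("a",(360,222),14),("b",(280,262),14)):
    q=lambda p,z:(((proj(D[n],[*p,z])-o+.46)*k).round(0)).tolist()
    print(n,"top",q(C,114),"hub",q(C,78))
    for z in (86,90,94): print(z,"back",q(C+25*X,z),"prongR",q(C-2*X-17*Y,z),"prongL",q(C-2*X+17*Y,z),"lugR end",q(C-32*X-23*Y,z),"lugL end",q(C-32*X+23*Y,z))
E
```

```text
a top [514.0, 437.0] hub [488.0, 535.0]
86 back [436.0, 624.0] prongR [410.0, 464.0] prongL [587.0, 547.0] lugR end [448.0, 323.0] lugL end [684.0, 431.0]
90 back [439.0, 614.0] prongR [413.0, 453.0] prongL [590.0, 536.0] lugR end [450.0, 312.0] lugL end [687.0, 420.0]
94 back [442.0, 603.0] prongR [416.0, 442.0] prongL [593.0, 525.0] lugR end [453.0, 300.0] lugL end [691.0, 409.0]
b top [355.0, 288.0] hub [360.0, 382.0]
86 back [219.0, 384.0] prongR [355.0, 273.0] prongL [386.0, 448.0] lugR end [514.0, 217.0] lugL end [561.0, 451.0]
90 back [218.0, 374.0] prongR [354.0, 263.0] prongL [385.0, 437.0] lugR end [514.0, 206.0] lugL end [561.0, 441.0]
94 back [217.0, 364.0] prongR [354.0, 252.0] prongL [385.0, 427.0] lugR end [514.0, 195.0] lugL end [561.0, 431.0]
```

{"method": "jog_arm", "body": {
  "deltas": [1.8,0,0.2,0,0,0,0,0,0,0,0,0,0,0,0,0,0,0,0,0,0]
}}

```text
t: 13.12
eef_pos: [504.6, 179.6, 375.7]
tcp_rot: [2.58, 1.561, -0.322]
ft_force: [0.4, -0.2, -2.7]
opening: 0.299
```

```bash
python3 m2.py 13; python3 - <<'E'
from h import *
w=cam("wrist");s=env.state();print(s['t'],s['eef_pos'],s['ft_force'],s['moment'])
a=cam("side","side13");a=cam("scene","scene13")
E
```

```text
13.275 [504.6 179.6 375.7] [[0.0097, 0.2372, -0.9714], [-0.0032, -0.9715, -0.2372], [-0.9999, 0.0055, -0.0086]] [ 0.4  0.2 -3.8] 0.2988311567084019
13.325 [504.61858474 179.61250205 375.71452306] [-0.00297377 -0.19681558 -2.30596914] [0.0555372  0.03318825 0.01247268]
```

View pics/cw13.png

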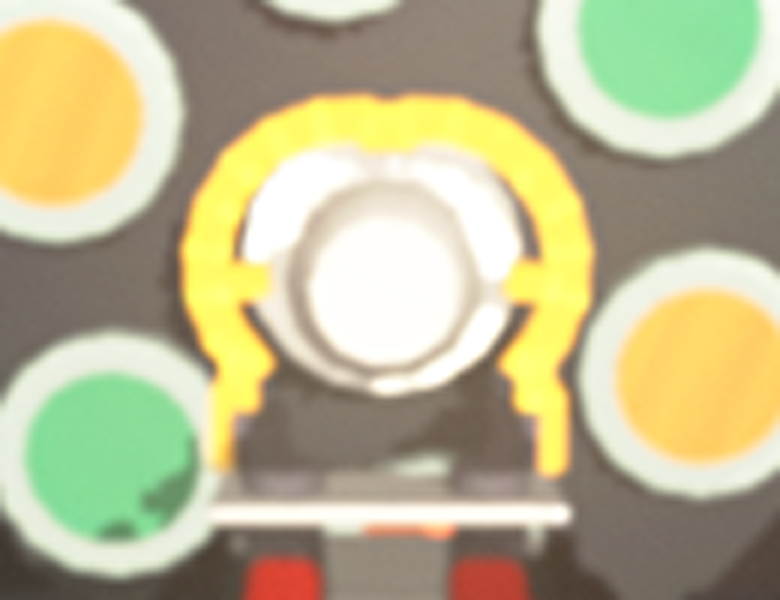

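View pics/scene13.png

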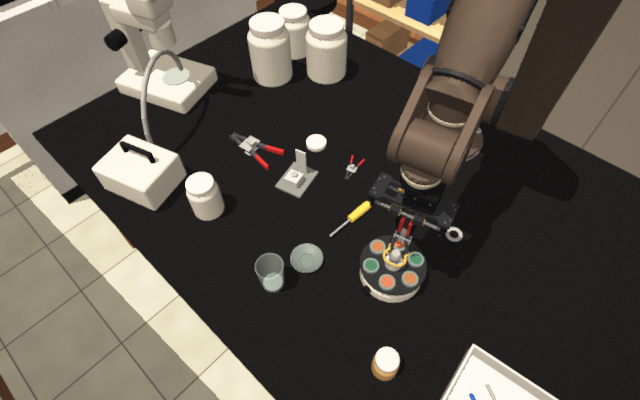

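```bash
python3 - <<'E'
from h import *
env.job_done();s=env.state();print(s['t'],s['eef_pos'],s['ft_force'],s['opening'])
E
```

```text
the job is handed in; nothing more can be done
the job is handed in; nothing more can be done
```

I squeezed the pliers on the stand, lifted the spread clip straight up, carried it over the carousel and lowered it around the stub. The job was handed in about 13.5 s in, with the pliers still squeezed.

**Last checks before handing in:**
- **Height:** the clip's mid-plane is at about 89.2 mm from the arm's travel, against a groove middle of 89 mm. The scene and side cameras, corrected by the stub top and hub, gave about 90 ± 2 mm.
- **Centring:** the clip was within about 1 mm of the stub axis in the last measured wrist picture, 1.8 mm higher up. The final picture looked the same.
- **Contact:** the wrist force stayed at about -2 to -4 N with almost no side force, which is just the weight of the pliers and clip. There was no sign of touching the carousel.
- **Level:** the tool's tilt differed from its tilt at the grasp by about 0.2°.
- **Bystanders:** in the scene view everything else appeared to be where it started.

**Weaker points:**
- **Squeeze:** the grip force is fixed at half the maximum, about 30 N. The handles stopped at about 28 mm rather than the 25 mm given for 50 N.
- **Clearance:** the gap between the prongs measured about 34 mm, so it cleared the 29 mm stub by about 2.5 mm a side.
- **Camera spread:** individual points in the scene and side views gave clip heights from about 85 to 93 mm, so I relied on the arm's own readings for height.
- **Refused call:** one move call was refused because a row was one number short; nothing moved, and I sent it again.

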